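# Match the lids to the two parts pots and screw them home

## Task

Two parts pots on the fitting counter have been left open and their black screw lids, which look alike, lie about. Find by trial which lid belongs to which pot and screw each clockwise until it is fully home, level and down on its pot; leave everything else standing where it is.

Things in the scene. Friction and masses are not known exactly. Their poses are not given: they have to be found in the camera images.
- pot_p: open parts pot of cream plastic, fixed to the counter in a grey cast stand (106 mm across the foot). Body 82 mm across; flat shoulder 66 mm high; neck 43 mm across, 54 over its four-start thread, top edge coned to 34 mm (a lid has 2 mm side play). Plain wide mouth, rim 91 mm high. Origin: centre of the foot, at counter height; z up; +x points to the black start mark on shoulder and side. Only one of the lids fits it.
- pot_p_home (a point): on the pot's axis, 71 mm above its foot: where the foot of its own lid lies when fully home (5 mm gap over the shoulder). Lowered with its white mark over the black mark (good to 8 degrees) a lid rests 6 mm higher; the right lid then sinks 0.08 mm per degree turned clockwise seen from above, is home after about 75 degrees, and stops hard some 20 degrees later.
- pot_p_rim (a point): centre of the pot's mouth, 91 mm above its foot. The wrong lid also starts on the thread but its seal does not suit the mouth: it binds after about 20 degrees, 4 to 5 mm above home, and must be turned back to the marks before it lifts off. The thread repeats every 90 degrees. A lid set down at angles other than mark on mark may rest up to 12 mm above home and needs a longer turn.
- pot_q: open parts pot of cream plastic, fixed to the counter in a grey cast stand (106 mm across the foot). Body 82 mm across; flat shoulder 66 mm high; neck 43 mm across, 54 over its four-start thread, top edge coned to 34 mm (a lid has 2 mm side play). Rim 86 mm high with a narrower inner collar up to 91 mm. Origin: centre of the foot, at counter height; z up; +x points to the black start mark on shoulder and side. Only one of the lids fits it.
- pot_q_home (a point): the same point and thread behaviour as point pot_p_home, for pot_q
- pot_q_rim (a point): the same as point pot_p_rim, for pot_q
- lid_m: one of two loose black screw lids, alike from outside: skirt with 16 ribbed flats 64 mm across (65 over the ribs), 23 mm high, hollow below, about 45 g, lying open side down. Which pot it belongs to is not known; it shows only when it is tried. Origin: centre of its foot (lower edge of the skirt); z up; +x points to the white radial mark on its top, over a lug inside and over a corner between two flats.
- lid_n: one of two loose black screw lids, alike from outside: skirt with 16 ribbed flats 64 mm across (65 over the ribs), 23 mm high, hollow below, about 45 g, lying open side down. Which pot it belongs to is not known; it shows only when it is tried. Origin: centre of its foot (lower edge of the skirt); z up; +x points to the white radial mark on its top, over a lug inside and over a corner between two flats.
- ruler: chrome fitting ruler 26 mm wide standing upright in a stainless spring clip on a dark 50 x 60 mm base fixed to the counter; top at 160 mm. Origin: centre of the base's foot; the ruler's face looks along x. Bystander, tall.
- ring_set: cream finger sizing rings, five on tabs fanned round a steel pin, flat, 8 mm high, within 51 mm of its origin (centre of its foot). Bystander.
- big_tub: closed white tub with a blue band and wide white lid, 82 mm in diameter, 72 mm high. Origin: centre of its foot. Bystander.
- slug: navy urethane thumb slug standing on end, 32 mm in diameter, 55 mm high; stands close beside one of the lids. Origin: centre of its foot. Bystander.
- ball_plug: gold ball plug standing on end, 31 mm in diameter, 46 mm high; stands close beside one of the lids. Origin: centre of its foot. Bystander.
- ball_cup: cast zinc ball cup, 110 mm in diameter, 32 mm high, behind the work area. Origin: centre of its foot. Bystander.
- tape_roll: roll of white fitting tape lying flat, 68 mm in diameter, 25 mm high, behind the work area. Origin: centre of its foot. Bystander.
- bevel_knife: bevel knife with a wooden handle, lying along its x, 150 mm long, 22 mm high, behind the work area. Origin: on the counter under its ferrule. Bystander.
Mind the look-alikes: they are no part of the job. Leave any blue or green look-alike of the lid_m alone. Leave any pink or red look-alike of the pot_q alone.

How it is judged (in metres and radians):
On the way:
1. one lid is threaded fully home on a pot (((z of lid_m in the frame of pot_p between 0.068 and 0.0725 m and horizontal distance between lid_m and pot_p below 0.004 m and angle between lid_m's own z axis and vertical below 0.05 rad) or (z of lid_m in the frame of pot_q between 0.068 and 0.0725 m and horizontal distance between lid_m and pot_q below 0.004 m and angle between lid_m's own z axis and vertical below 0.05 rad) or (z of lid_n in the frame of pot_p between 0.068 and 0.0725 m and horizontal distance between lid_n and pot_p below 0.004 m and angle between lid_n's own z axis and vertical below 0.05 rad) or (z of lid_n in the frame of pot_q between 0.068 and 0.0725 m and horizontal distance between lid_n and pot_q below 0.004 m and angle between lid_n's own z axis and vertical below 0.05 rad))), for 0.2 s.
At the end, for the whole second after the job is handed in: Each pot carries one of the two lids, fully home: lid foot no more than 72.5 mm above the pot's foot (home is 71), centred within 4 mm, tilted less than 0.05 rad, released and at rest ((((z of lid_m in the frame of pot_p between 0.068 and 0.0725 m and horizontal distance between lid_m and pot_p below 0.004 m and angle between lid_m's own z axis and vertical below 0.05 rad) and (z of lid_n in the frame of pot_q between 0.068 and 0.0725 m and horizontal distance between lid_n and pot_q below 0.004 m and angle between lid_n's own z axis and vertical below 0.05 rad)) or ((z of lid_m in the frame of pot_q between 0.068 and 0.0725 m and horizontal distance between lid_m and pot_q below 0.004 m and angle between lid_m's own z axis and vertical below 0.05 rad) and (z of lid_n in the frame of pot_p between 0.068 and 0.0725 m and horizontal distance between lid_n and pot_p below 0.004 m and angle between lid_n's own z axis and vertical below 0.05 rad))) and linear speed of each of lid_m, lid_n below 0.02 m/s); the robot touches nothing.
It fails at once if a thing that is not part of the job is shifted by more than 25 mm (distance of any of ring_set, big_tub, slug, ball_plug, ball_cup, tape_roll, bevel_knife from where it was at the start of the episode above 0.025 m).
It fails at once if a thing that is not part of the job is tipped over (angle between any of ring_set, big_tub, slug, ball_plug, ball_cup, tape_roll, bevel_knife's own z axis and vertical above 0.5 rad).
It also fails if it takes over 72 s, if anything falls off the work surface, if the arm or the gripper's body presses on something with over 40 N, if the wrist force passes 120 N, or if a joint passes its speed limit or range.

## Robot

A 6-joint arm with a two-finger parallel gripper is mounted at the origin on the work surface. World frame = base frame: x ahead of the robot, y to its left, z up, the work surface at z = 0. Lengths are in mm, angles in rad, forces in N, time in s.
With the tool pointing down it reaches from about 350 to 875 mm from the base axis. Payload 4.2 kg.
Tool frame: the origin (TCP) lies at the very end of the fingers, on their centre line; the grasp point (between the pads) lies 19 mm behind it; z points along the fingers, y is the line along which they close (so a half turn about z gives the same grasp; the last joint's range is limited). The gripper opens to 85 mm and grips with 20 to 120 N. Pads are 22 mm wide; open, the fingers measure 114 mm over their backs; the gripper's body (76 mm by 85 mm) begins 54 mm behind the grasp point. The pads swing forward as they close: fully open they stand 13 mm farther back than shut.
Start: joints at [1.384, 0.385, 0.008, 0, -1.194, -0.259], TCP at [269.454, 563.909, 231.312] pointing down, gripper open.
Joint ranges: [-3.14, 3.14], [-1.21, 2.06], [-1.07, 1.41], [-3.16, 2.05], [-2.99, -0.16], [-3.1, 3.1]. Speed limits (rad/s): [2.79, 2.79, 3.14, 3.14, 3.14, 3.14].

## Interface

Orientations are given as a unit quaternion [x, y, z, w].
In Python, from bench import arm gives the robot as it stands.
- The arm moves only by the tool servo_tool, never from a script. Its argument "rows" is a list that holds one entry, the list of rows, each a list of 7 numbers: the finger opening in mm, from 0 to 85.4, then the shift along the tool's x, y, z in mm, then the turn, a rotation vector about the tool's x, y, z in rad. A call has 1 to 10 rows; each row is the pose to reach, as a shift and turn from the pose commanded when the call began, along the tool's axes at that moment; what a row does not reach only later rows make up. A row lasts 1/8 s, in which the tool goes at most 62.5 mm and 10.7 degrees, less where a joint would pass 70% of its speed; a pose out of reach is approached as far as the arm can. A call with a gripper value outside its range is refused whole. The fingers move at their own pace and stop on an object; the grip force is fixed at half the most. Time passes only in rows, so rows that repeat a pose let the fingers close. It gives the time, the measured TCP pose, the force, the opening and the grip force at its end, in the units of the state.
- arm.read_state(): the state, without advancing time (a new reading comes with each control period).
- arm.get_image(name): name is "side" or "top"; returns the picture (400x640x3 uint8, red, green, blue); there is no depth.
- arm.camera_params(name): a dict with "intrinsics" (3x3 intrinsics, pixels), "D" ([k1, k2, p1, p2, k3] as OpenCV has them; the pictures are not rectified), "R" (3x3) and "t" (3): a world point X has camera coordinates R X + t. Camera axes: x right, y down, z forward; pixel columns grow to the right and rows downward; lengths in mm; the calibration is good to about 2 mm. A picture is of the moment at which its call begins. camera_params takes no time and is no camera call.
- arm.job_done(): hands the job in; it is judged then, once.
The state is a dict: "clock": time; "joints": joint angles; "joint_vel": joint speeds; "joint_efforts": joint torques, N m; "position": TCP position; "ee_rot": TCP orientation; "contact_force": force on the tool from outside, world axes, zero at the start; "wrist_torque": the same for the moment, N m; "gripper_width": finger opening in mm; "grasp_force": force on a finger pad.
Only numpy, scipy, OpenCV 4.12 (cv2) and the standard library are available. Lean on these libraries where they do the work, as an engineer would, in place of code of your own. Each camera call takes 0.05 s, during which the arm holds its last target. There are 200 camera calls.

## Working session

There is one attempt and no reset: what is moved stays moved. The work goes in short steps, Python scripts to look and compute and a tool call to move; the robot and the scene stay as the last step left them, time stands still between calls to the robot, and variables do not carry over. Pictures are saved under pics/ and viewed, at most 10 in all, crops included, and the job is handed in when it is done.

Besides the shell and the picture viewer there is one more tool, called after ">>>" by a JSON object that holds its "op" and its "data". servo_tool: Moves the arm, as the interface text tells. Its arguments: {"type":"object","properties":{"rows":{"type":"array"}},"required":["rows"]}

```bash
mkdir -p pics; ls
cat > h.py <<'E'
import numpy as np, cv2
from bench import arm
def ray(c,uv):
    K=np.array(c["intrinsics"],float);D=np.array(c["D"],float);R=np.array(c["R"]);t=np.array(c["t"])
    p=cv2.undistortPoints(np.array(uv,float).reshape(-1,1,2),K,D).reshape(-1,2)
    d=np.c_[p,np.ones(len(p))]@R
    return -R.T@t,d
def onplane(c,uv,z):
    o,d=ray(c,uv); return o+d*((z-o[2])/d[:,2])[:,None]
def proj(c,X):
    K=np.array(c["intrinsics"],float);D=np.array(c["D"],float);R=np.array(c["R"],float);t=np.array(c["t"],float)
    return cv2.projectPoints(np.array(X,float).reshape(-1,1,3),cv2.Rodrigues(R)[0],t,K,D)[0].reshape(-1,2)
E
python3 - <<'E'
from h import *
for n in("top","side"):
    im=arm.get_image(n); cv2.imwrite(f"pics/{n}0.png",im[:,:,::-1]); c=arm.camera_params(n)
    o,d=ray(c,[[320,200]]);print(n,o.round(),d.round(3))
print(arm.read_state())
E
```

```text
pics
top [ 414.   -2. 1212.] [[ 0.137 -0.    -0.991]]
side [  -7. -631.  772.] [[ 0.521  0.584 -0.623]]
{'clock': 0.1, 'joints': array([ 1.38362033e+00,  3.85515185e-01,  6.78414915e-03, -3.94439855e-04,
       -1.19399100e+00, -2.58571086e-01]), 'joint_vel': array([ 0.00042592, -0.00046511,  0.00311754,  0.00225191, -0.00105578,
        0.00071776]), 'joint_efforts': array([-4.46862150e-04, -3.93321276e+01,  1.88927042e+01,  4.19783145e+00,
       -2.60055291e-03,  5.85259883e-06]), 'position': array([269.24767419, 563.47432707, 230.32401318]), 'ee_rot': array([ 9.75249779e-01, -2.21103840e-01, -1.48832994e-04,  9.68782345e-04]), 'contact_force': array([-0.26817578,  0.07784556, -0.41868932]), 'wrist_torque': array([ 0.02250047, -0.04420467, -0.02272234]), 'grasp_force': 0.0, 'gripper_width': 85.5781758547415}
```

View pics/top0.png

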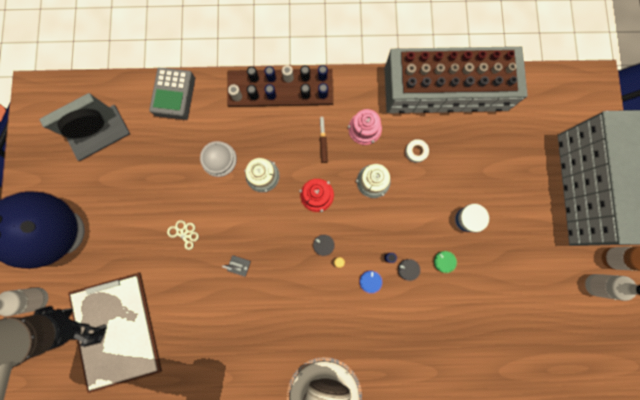

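View pics/side0.png

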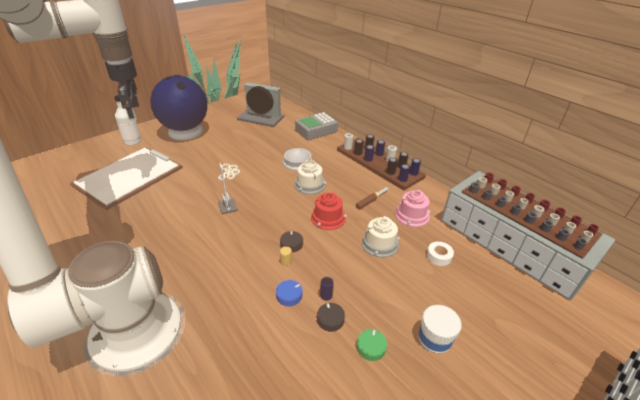

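Top view: black lids at (323,245) and (409,269). The look-alikes are blue (371,281) and green (445,262). Cream pots are at (261,173) and (375,180); the look-alikes are red (317,194) and pink (366,125). The slug (390,257) is beside the right lid and the ball plug (339,263) beside the left. I'll check this in a close crop.

Run:
```python
from h import *
t=cv2.imread("pics/top0.png");s=cv2.imread("pics/side0.png")
def cr(im,u,v,r=22,S=260): return cv2.resize(im[v-r:v+r,u-r:u+r],(S,S),interpolation=cv2.INTER_CUBIC)
a=np.hstack([cr(t,323,245,16),cr(t,409,269,16),cr(s,381,234,26)]);b=np.hstack([cr(t,261,173),cr(t,375,180),cr(s,311,178,26)])
cv2.imwrite("pics/crop.png",np.vstack([a,b]))
c=arm.camera_params("top")
g=t.astype(int); hsv=cv2.cvtColor(t,cv2.COLOR_BGR2HSV)
K=np.array(c["intrinsics"])[0,0]; print("f",K)
def near(m,u,v,r):
    z=np.zeros(m.shape,np.uint8);cv2.circle(z,(u,v),r,1,-1);return (m&(z>0)).astype(np.uint8)
for n,u,v in(("L",323,245),("R",409,269)):
    m=near(g.max(2)<75,u,v,14); m=cv2.morphologyEx(m,cv2.MORPH_CLOSE,np.ones((5,5)))
    k=max(cv2.findContours(m,0,1)[0],key=cv2.contourArea); e=cv2.fitEllipse(k);print(n,e, cv2.contourArea(k))
    (x,y),_=cv2.minEnclosingCircle(k)
    P=onplane(c,[e[0]],18)[0]; 
    w=near(g.min(2)>75,u,v,9);ys,xs=np.nonzero(w);wt=(g.min(2)[ys,xs]-70)
    print(P.round(1),len(xs)); 
    if len(xs):
        q=onplane(c,[[(xs*wt).sum()/wt.sum(),(ys*wt).sum()/wt.sum()]],23)[0];ctr=P
        print("mark",q.round(1),"ang",np.degrees(np.arctan2(*(q-ctr)[[1,0]])).round(1),np.linalg.norm((q-ctr)[:2]))
for n,u,v in(("potL",261,175),("potR",375,180)):
    m=near((hsv[:,:,1]<75)&(hsv[:,:,2]>150),u,v,22);k=max(cv2.findContours(m,0,1)[0],key=cv2.contourArea)
    e=cv2.fitEllipse(cv2.convexHull(k));print(n,e,[onplane(c,[e[0]],z)[0].round(1) for z in (66,91)])
```

```text
f 390.8063926642981Traceback (most recent call last):
  File "<stdin>", line 13, in <module>
ValueError: max() iterable argument is empty
```

View pics/crop.png

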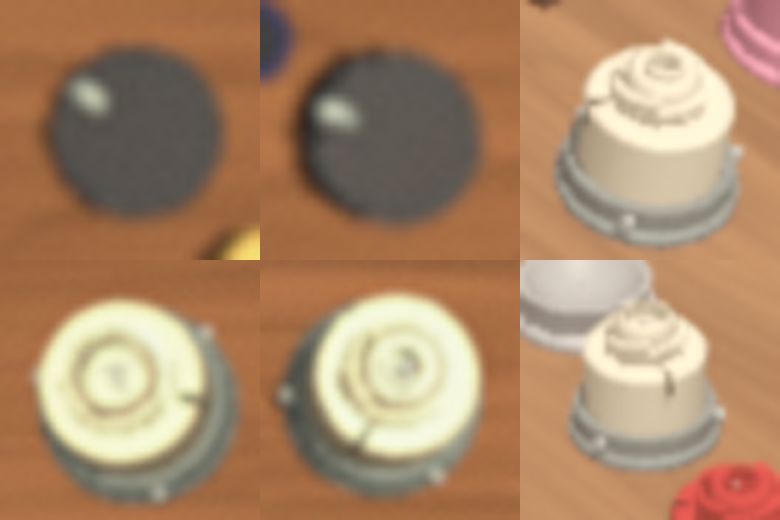

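The crop confirms the choice: both lids have a white mark at upper left. The black mark is at about (271,174) on the left pot and (371,188) on the right pot.

```bash
cat > m.py <<'E'
from h import *
def near(m,u,v,r):
    z=np.zeros(m.shape,np.uint8);cv2.circle(z,(int(u),int(v)),r,1,-1);return (m&(z>0)).astype(np.uint8)
def big(m): return max(cv2.findContours(m,0,1)[0],key=cv2.contourArea)
def up(im,S=8): return cv2.resize(im,None,fx=S,fy=S,interpolation=cv2.INTER_CUBIC)
S=8
def dn(p): return (np.array(p,float)+.5)/S-.5
E
cat > meas.py <<'E'
from m import *
for n,LL,PP in(("top",((323,245),(409,269)),((261,172),(375,179))),("side",((291,241),(331,317)),((310,172),(381,232)))):
    im=up(cv2.imread(f"pics/{n}0.png"));c=arm.camera_params(n);g=im.astype(int);hsv=cv2.cvtColor(im,cv2.COLOR_BGR2HSV)
    for u,v in LL:
        m=near((hsv[:,:,1]<110)&(g.max(2)-g.min(2)<40)&(g.max(2)<230),u*S,v*S,15*S);m=cv2.morphologyEx(m,cv2.MORPH_CLOSE,np.ones((25,25)))
        e=cv2.fitEllipse(big(m)); w=near(g.min(2)>115,u*S,v*S,13*S);mm=cv2.moments(big(w));q=onplane(c,[dn([mm['m10']/mm['m00'],mm['m01']/mm['m00']])],23)[0]
        P=onplane(c,[dn(e[0])],23 if n=="top" else 11.5)[0];d=(q-P)[:2]
        print(n,"lid",dn(e[0]).round(1),(np.array(e[1])/S).round(1),P.round(1),"mark",q.round(1),np.degrees(np.arctan2(d[1],d[0])).round(1),np.hypot(*d).round(1))
    for u,v in PP:
        m=near((hsv[:,:,1]<85)&(g.max(2)>(225 if n=="top" else 238)),u*S,v*S,22*S);m=cv2.morphologyEx(m,cv2.MORPH_CLOSE,np.ones((25,25)))
        k=cv2.convexHull(big(m));e=cv2.fitEllipse(k);print(n,"pot",dn(e[0]).round(1),(np.array(e[1])/S).round(1),onplane(c,[dn(e[0])],66)[0].round(1))
        X=onplane(c,dn(k[:,0]),66)[:,:2];(cx,cy),r=cv2.minEnclosingCircle(X.astype(np.float32));A=np.c_[2*X,np.ones(len(X))];s=np.linalg.lstsq(A,(X**2).sum(1),rcond=None)[0];print("   circ",s[:2].round(1),np.sqrt(s[2]+s[0]**2+s[1]**2).round(1))
        # darkness profile on the shoulder ring
        a=np.radians(np.arange(0,360,2));best=[]
        for r in(33,35,37):
            Y=np.c_[s[0]+r*np.cos(a),s[1]+r*np.sin(a),0*a+66];p=proj(c,Y)*S+S/2
            best.append(cv2.remap(im[:,:,1],p[:,0].astype(np.float32)[None],p[:,1].astype(np.float32)[None],1)[0])
        b=np.mean(best,0);b=cv2.GaussianBlur(b[None].astype(np.float32),(7,1),0)[0] if 1 else b
        i=np.argsort(b)[:6];print("   dark deg",(i*2),b[i].round(),np.median(b).round())
E
python3 meas.py
```

```text
top lid [323.2 244.8] [20.4 20.8] [441.2  -9.1  23. ] mark [455.1   7.4  23. ] 49.8 21.6
top lid [408.5 269.4] [20.6 21.9] [ 361.7 -263.6   23. ] mark [ 370.9 -245.    23. ] 63.7 20.8
top pot [259.1 171.1] [26.1 26.6] [663.7 177.6  66. ]
   circ [663.9 177.6] 39.8
   dark deg [254 256 252 258 250 260] [182. 186. 188. 197. 201. 212.] 246.0
top pot [375.9 177. ] [26.  26.7] [ 638.  -171.1   66. ]
   circ [ 638.1 -171.1] 39.8
   dark deg [148 150 146 152 144 154] [209. 211. 214. 218. 223. 228.] 246.0
side lid [291.5 240.5] [18.3 22.5] [444.8  -6.5  11.5] mark [404.2 -35.3  23. ] -144.6 49.8
side lid [330.3 316.6] [27.1 27.8] [ 361.6 -264.8   11.5] mark [ 371.7 -244.4   23. ] 63.6 22.8
side pot [309.6 169.5] [13.1 23.9] [662.3 177.4  66. ]
   circ [663.  178.1] 39.6
   dark deg [256 254  92  94  90  96] [189. 189. 190. 190. 191. 192.] 241.0
side pot [382.7 227.2] [21.  28.6] [ 639.1 -169.8   66. ]
   circ [ 639.8 -168.9] 41.2
   dark deg [146 148 144  32  34  30] [189. 191. 193. 197. 198. 198.] 244.0
```

```bash
cat > go.py <<'E'
import sys
from h import *
from scipy.spatial.transform import Rotation as R
# usage: go.py x y z phi -> shift/turn in tool axes
s=arm.read_state();q=R.from_quat(s["ee_rot"]);M=q.as_matrix();p=np.array(s["position"])
phi=np.degrees(np.arctan2(M[1,1],M[0,1]))
print("t",round(s["clock"],2),"pos",p.round(1),"phi",round(phi,1),"tilt",np.degrees(np.arccos(-M[2,2])).round(2),"j6",round(s["joints"][5],2),"F",np.round(s["contact_force"],1),"T",np.round(s["wrist_torque"],2),"w",round(s["gripper_width"],1))
if len(sys.argv)>4:
    x,y,z,f=map(float,sys.argv[1:5]);d=M.T@(np.array([x,y,z])-p)
    df=(f-phi+90)%180-90
    if len(sys.argv)>5: df=float(sys.argv[5])
    cz=np.radians(-df)
    print("shift",d.round(1),"turn z",cz.round(3))
E
python3 - <<'E'
from h import *
c=arm.camera_params("top")
for n,p,z in(("plug",(339.5,263),46),("slug",(390,257.5),55)): print(n,onplane(c,[p],z)[0].round())
E
python3 go.py 441.5 -8.5 120 128.75
```

```text
plug [386. -56.  46.]
slug [ 399. -204.   55.]
t 0.1 pos [269.2 563.5 230.3] phi -115.5 tilt 0.11 j6 -0.26 F [-0.3  0.1 -0.4] T [ 0.02 -0.04 -0.02] w 85.6
shift [402.1 441.5 111.2] turn z -1.122
```

>>> {"op": "servo_tool", "data": {"rows": [[[85, 40, 44, 0, 0, 0, -0.11], [85, 80, 88, 0, 0, 0, -0.22], [85, 120, 132, 0, 0, 0, -0.34], [85, 160, 176, 0, 0, 0, -0.45], [85, 200, 220, 0, 0, 0, -0.56], [85, 241, 264, 0, 0, 0, -0.67], [85, 281, 309, 0, 0, 0, -0.79], [85, 321, 353, 0, 0, 0, -0.9], [85, 361, 397, 0, 0, 0, -1.01], [85, 402, 441.5, 0, 0, 0, -1.122]]]}}

```text
clock: 1.35
position: [441.8, -9.7, 231.4]
ee_rot: [0.943, 0.334, 0.0, -0.0]
contact_force: [1.0, 0.7, 0.2]
gripper_width: 85.3
grasp_force: 0.0
```

```bash
python3 go.py 441.5 -8.5 60 128.75
```

```text
t 1.35 pos [441.8  -9.7 231.4] phi -51.0 tilt 0.03 j6 1.9 F [1.  0.7 0.2] T [ 0.05 -0.14  0.05] w 85.3
shift [  0.4  -1.1 171.4] turn z 0.004
```

>>> {"op": "servo_tool", "data": {"rows": [[[85, 0.4, -0.5, 55, 0, 0, 0.004], [85, 0.4, -0.5, 110, 0, 0, 0.004], [85, 0.4, -0.5, 165, 0, 0, 0.004], [85, 0.4, -0.5, 190, 0, 0, 0.004], [85, 0.4, -0.5, 190, 0, 0, 0.004]]]}}

```text
clock: 1.98
position: [440.2, -7.7, 39.5]
ee_rot: [0.944, 0.33, -0.003, 0.0]
contact_force: [0.1, -0.2, 1.1]
gripper_width: 85.0
grasp_force: 0.0
```

```bash
python3 go.py 441.5 -8.5 2 128.75
python3 - <<'E'
from h import *
a=arm.get_image("top")[200:310,270:380,::-1];b=arm.get_image("side")[190:300,240:350,::-1]
cv2.imwrite("pics/pre.png",cv2.resize(np.hstack([a,b]),None,fx=3.6,fy=3.6,interpolation=2))
E
```

```text
t 1.98 pos [440.2  -7.7  39.5] phi -51.5 tilt 0.33 j6 1.89 F [ 0.1 -0.2  1.1] T [ 0.02 -0.06  0.02] w 85.0
shift [ 0.8  1.5 37.5] turn z -0.004
```

View pics/pre.png

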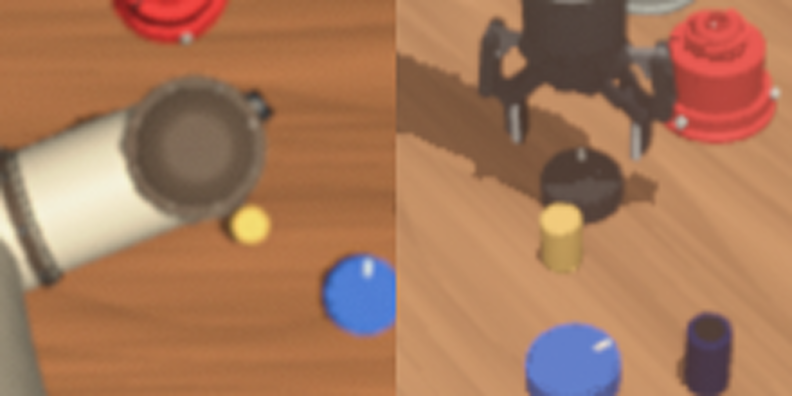

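The crop shows the fingers straddling the black lid (side crop about (580,185)), with the plug clear in front. Descending to close on it.

>>> {"op": "servo_tool", "data": {"rows": [[[85, 0.8, 1.2, 25, 0, 0, 0], [85, 0.8, 1.2, 37, 0, 0, 0], [85, 0.8, 1.2, 37, 0, 0, 0], [60, 0.8, 1.2, 37, 0, 0, 0], [60, 0.8, 1.2, 37, 0, 0, 0], [60, 0.8, 1.2, 37, 0, 0, 0], [60, 0.8, 1.2, 37, 0, 0, 0]]]}}

```text
clock: 2.95
position: [443.8, -7.3, 5.9]
ee_rot: [0.944, 0.33, 0.001, 0.0]
contact_force: [-1.6, 1.0, 9.3]
gripper_width: 62.4
grasp_force: 64.0
```

```bash
python3 go.py 639.3 -169.8 130 136.7
```

```text
t 2.95 pos [443.8  -7.3   5.9] phi -51.4 tilt 0.12 j6 1.89 F [-1.6  1.   9.3] T [0.3  0.73 0.  ] w 62.4
shift [  51.8  249.  -123.8] turn z -0.142
```

>>> {"op": "servo_tool", "data": {"rows": [[[60, 0, 0, -20, 0, 0, 0], [60, 0, 0, -70, 0, 0, 0], [60, 0, 0, -125, 0, 0, 0], [60, 0, 0, -125, 0, 0, 0], [60, 0, 0, -125, 0, 0, 0]]]}}

```text
clock: 3.58
position: [442.6, -7.6, 129.4]
ee_rot: [0.944, 0.33, 0.0, -0.0]
contact_force: [-0.3, 0.1, -0.8]
gripper_width: 62.0
grasp_force: 66.3
```

```bash
python3 go.py 639.3 -169.8 130 136.7;  python3 - <<'E'
from h import *
c=arm.camera_params("side");s=arm.read_state();u,v=proj(c,[s["position"]])[0].astype(int);print(u,v)
b=arm.get_image("side")[v-45:v+45,u-60:u+60,::-1]
cv2.imwrite("pics/held.png",cv2.resize(b,None,fx=6,fy=6,interpolation=2))
E
```

```text
t 3.58 pos [442.6  -7.6 129.4] phi -51.5 tilt 0.04 j6 1.89 F [-0.3  0.1 -0.8] T [-0.02  0.05 -0.05] w 62.0
shift [ 53.1 249.4  -0.6] turn z -0.143
290 209
```

View pics/held.png

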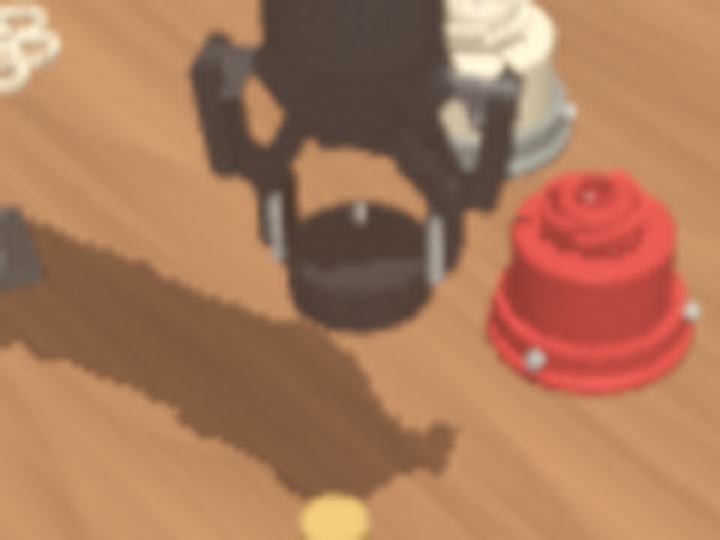

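Side crop: the lid is held level between the pads, mark up at (360,212). Now over to the right-hand pot.

>>> {"op": "servo_tool", "data": {"rows": [[[60, 10, 45, -10, 0, 0, -0.03], [60, 20, 95, -10, 0, 0, -0.06], [60, 30, 145, -10, 0, 0, -0.09], [60, 42, 195, -10, 0, 0, -0.12], [60, 53, 240, -10, 0, 0, -0.143], [60, 53, 249.5, -10, 0, 0, -0.143], [60, 53, 249.5, -10, 0, 0, -0.143], [60, 53, 249.5, -10, 0, 0, -0.143]]]}}

```text
clock: 4.62
position: [638.8, -169.0, 138.6]
ee_rot: [0.918, 0.397, -0.001, -0.001]
contact_force: [0.3, 0.4, -0.0]
gripper_width: 61.7
grasp_force: 66.3
```

```bash
python3 go.py 639.3 -169.8 100 136.7;  python3 - <<'E'
from h import *
c=arm.camera_params("side");s=arm.read_state();u,v=proj(c,[s["position"]])[0].astype(int);print(u,v)
b=arm.get_image("side")[v-45:v+45,u-60:u+60,::-1]
b=cv2.resize(b,None,fx=6,fy=6,interpolation=2)
# overlay axis of the pot / of the TCP and pot's expected lid foot circle at present height
z=s["position"][2]-5.9;a=np.linspace(0,6.28,90)
for zz,col in((z,(0,255,0)),(z+23,(0,255,0)),(91,(255,0,0))):
    r=32.3 if zz!=91 else 21.5
    P=proj(c,np.c_[s["position"][0]+r*np.cos(a),s["position"][1]+r*np.sin(a),0*a+zz]) if zz!=91 else proj(c,np.c_[639.3+r*np.cos(a),-169.8+r*np.sin(a),0*a+zz])
    for p in P: cv2.circle(b,tuple(int(k) for k in (p-[u-60,v-45]+.5)*6),1,col,-1)
cv2.imwrite("pics/over.png",b)
E
```

```text
t 4.62 pos [ 638.8 -169.   138.6] phi -43.3 tilt 0.12 j6 2.4 F [ 0.3  0.4 -0. ] T [ 0.03 -0.01  0.03] w 61.7
shift [-0.2  1.  38.6] turn z 0.001
385 206
```

View pics/over.png

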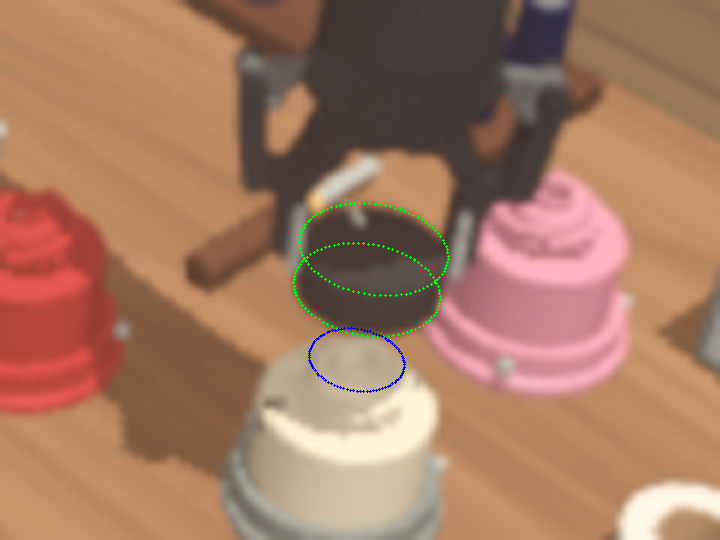

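The overlay fits: the lid (green) sits over the rim (blue), centred. Lowering gently.

>>> {"op": "servo_tool", "data": {"rows": [[[60, -0.2, 0.7, 15, 0, 0, 0], [60, -0.2, 0.7, 30, 0, 0, 0], [60, -0.2, 0.7, 42, 0, 0, 0], [60, -0.2, 0.7, 48, 0, 0, 0], [60, -0.2, 0.7, 51, 0, 0, 0], [60, -0.2, 0.7, 53, 0, 0, 0], [60, -0.2, 0.7, 53, 0, 0, 0]]]}}

```text
clock: 5.55
position: [640.3, -170.0, 86.4]
ee_rot: [0.918, 0.396, 0.0, -0.0]
contact_force: [-1.6, 2.1, -0.3]
gripper_width: 62.0
grasp_force: 66.3
```

```bash
python3 go.py 639.3 -169.8 82 136.7
```

```text
t 5.55 pos [ 640.3 -170.    86.4] phi -43.3 tilt 0.03 j6 2.4 F [-1.6  2.1 -0.3] T [ 0.67  0.33 -0.02] w 62.0
shift [-0.5 -0.8  4.4] turn z 0.0
```

>>> {"op": "servo_tool", "data": {"rows": [[[60, 0, 0, 2, 0, 0, 0], [60, 0, 0, 3.5, 0, 0, 0], [60, 0, 0, 5, 0, 0, 0], [60, 0, 0, 5, 0, 0, 0]]]}}

```text
clock: 6.05
position: [640.7, -169.8, 83.1]
ee_rot: [0.918, 0.397, 0.001, 0.0]
contact_force: [-2.8, 6.1, 8.9]
gripper_width: 62.2
grasp_force: 67.2
```

```bash
python3 go.py
```

```text
t 6.05 pos [ 640.7 -169.8   83.1] phi -43.3 tilt 0.06 j6 2.4 F [-2.8  6.1  8.9] T [1.87 1.12 0.03] w 62.2
```

Resting at a foot height of about 77 mm, as expected. Trial turn of 30 degrees.

>>> {"op": "servo_tool", "data": {"rows": [[[60, 0.4, -1, 0.5, 0, 0, 0.13], [60, 0.4, -1, 1.1, 0, 0, 0.26], [60, 0.4, -1, 1.7, 0, 0, 0.39], [60, 0.4, -1, 2.3, 0, 0, 0.52], [60, 0.4, -1, 2.3, 0, 0, 0.52]]]}}

```text
clock: 6.68
position: [640.9, -170.8, 81.1]
ee_rot: [0.989, 0.147, 0.001, 0.001]
contact_force: [-3.0, -0.7, 7.2]
gripper_width: 61.8
grasp_force: 67.0
```

```bash
python3 go.py
```

```text
t 6.67 pos [ 640.9 -170.8   81.1] phi -73.1 tilt 0.21 j6 1.88 F [-3.  -0.7  7.2] T [ 0.02  0.61 -0.04] w 61.8
```

>>> {"op": "servo_tool", "data": {"rows": [[[60, -0.5, 0, 0.6, 0, 0, 0.13], [60, -0.5, 0, 1.2, 0, 0, 0.26], [60, -0.5, 0, 1.8, 0, 0, 0.39], [60, -0.5, 0, 1.8, 0, 0, 0.39]]]}}

```text
clock: 7.18
position: [641.2, -171.0, 81.0]
ee_rot: [0.999, -0.047, 0.002, 0.002]
contact_force: [-2.4, 0.5, 11.2]
gripper_width: 62.0
grasp_force: 67.6
```

```bash
python3 go.py
```

```text
t 7.17 pos [ 641.2 -171.    81. ] phi -95.4 tilt 0.33 j6 1.49 F [-2.4  0.5 11.2] T [-0.03  1.05 -0.31] w 62.0
```

```bash
cat > mark.py <<'E'
from m import *
import sys
# mark angle of lid under gripper in side view: mark.py cx cy ztop name
cx,cy,zt=map(float,sys.argv[1:4]);c=arm.camera_params("side");im=up(arm.get_image("side")[:,:,::-1].copy());g=im.astype(int)
u,v=(proj(c,[[cx,cy,zt]])[0]+.5)*S-.5
a=np.linspace(0,2*np.pi,200);k=((proj(c,np.c_[cx+29*np.cos(a),cy+29*np.sin(a),0*a+zt])+.5)*S).astype(np.int32)
z=np.zeros(g.shape[:2],np.uint8);cv2.fillPoly(z,[k],1)
w=((g.min(2)>105)&(z>0)).astype(np.uint8)
for q in cv2.findContours(w,0,1)[0]:
    A=cv2.contourArea(q)
    if A>60:
        m=cv2.moments(q);p=dn([m['m10']/m['m00'],m['m01']/m['m00']]);P=onplane(c,[p],zt)[0];d=P[:2]-[cx,cy]
        print(p.round(1),"area",A,"ang",np.degrees(np.arctan2(d[1],d[0])).round(1),"r",np.hypot(*d).round(1))
if len(sys.argv)>4:
    x0,y0=int(u-50*S),int(v-40*S);b=im[y0:y0+80*S,x0:x0+100*S];b=cv2.resize(b,(700,560));cv2.imwrite("pics/"+sys.argv[4]+".png",b)
E
python3 mark.py 640.3 -170 98 bind
```

```text
[392.4 222.3] area 501.0 ang -79.4 r 24.5
[389.1 213.8] area 182.0 ang 11.7 r 24.6
```

View pics/bind.png

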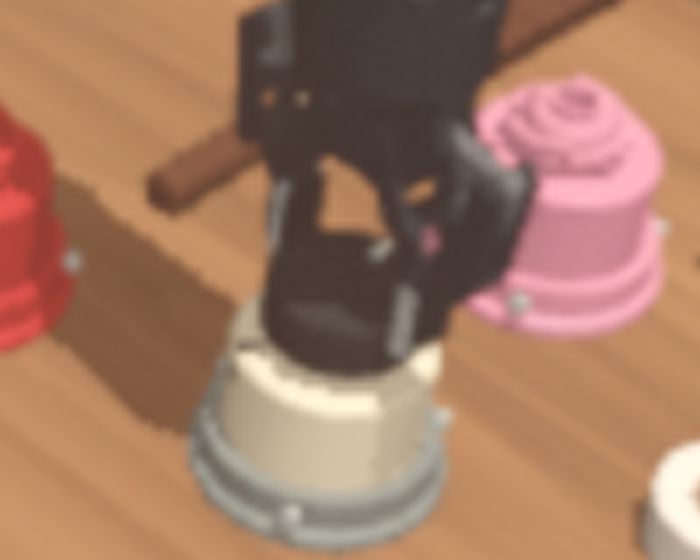

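The side crop shows the mark at (383,245), about 12°. The lid has stopped sinking at about 4 mm above home, with 11 N upward and rising torque, so it has bound and is the wrong lid for this pot. Turning it back to the marks and lifting.

>>> {"op": "servo_tool", "data": {"rows": [[[60, 0, 0, -1, 0, 0, -0.15], [60, 0, 0, -2, 0, 0, -0.3], [60, 0, 0, -2.5, 0, 0, -0.45], [60, 0, 0, -3, 0, 0, -0.6], [60, 0, 0, -3.5, 0, 0, -0.75], [60, 0, 0, -4, 0, 0, -0.91], [60, 0, 0, -4, 0, 0, -0.91]]]}}

```text
clock: 8.1
position: [641.2, -169.5, 83.1]
ee_rot: [0.918, 0.397, 0.002, 0.001]
contact_force: [-0.7, 3.8, 5.8]
gripper_width: 62.3
grasp_force: 66.9
```

```bash
python3 go.py; python3 mark.py 640.3 -170 100
```

```text
t 8.1 pos [ 641.2 -169.5   83.1] phi -43.2 tilt 0.25 j6 2.4 F [-0.7  3.8  5.8] T [ 1.17  0.36 -0.03] w 62.3
[382.1 211.8] area 110.0 ang 57.8 r 25.8
```

>>> {"op": "servo_tool", "data": {"rows": [[[60, 0, 0, -3, 0, 0, 0], [60, 0, 0, -8, 0, 0, 0], [60, 0, 0, -20, 0, 0, 0], [60, 0, 0, -60, 0, 0, 0], [60, 0, 0, -60, 0, 0, 0], [60, 0, 0, -60, 0, 0, 0]]]}}

```text
clock: 8.9
position: [639.2, -169.7, 141.6]
ee_rot: [0.918, 0.396, 0.0, -0.0]
contact_force: [-0.8, 0.5, -0.5]
gripper_width: 61.7
grasp_force: 66.3
```

```bash
python3 go.py 664 177.6 150 153.2; python3 mark.py 640.5 -169.5 160
```

```text
t 8.9 pos [ 639.2 -169.7  141.6] phi -43.3 tilt 0.03 j6 2.4 F [-0.8  0.5 -0.5] T [-0.07  0.02  0.04] w 61.7
shift [ 269.7 -220.3   -8.3] turn z -0.288
[384.7 195.6] area 217.5 ang 62.7 r 21.2
```

>>> {"op": "servo_tool", "data": {"rows": [[[60, 35, -28, -10, 0, 0, -0.04], [60, 75, -61, -10, 0, 0, -0.08], [60, 115, -94, -10, 0, 0, -0.12], [60, 155, -127, -10, 0, 0, -0.16], [60, 195, -160, -10, 0, 0, -0.2], [60, 235, -192, -10, 0, 0, -0.25], [60, 262, -213, -10, 0, 0, -0.288], [60, 270.5, -220.3, -10, 0, 0, -0.288], [60, 270.5, -220.3, -10, 0, 0, -0.288], [60, 270.5, -220.3, -10, 0, 0, -0.288]]]}}

```text
clock: 10.2
position: [664.4, 177.0, 150.9]
ee_rot: [0.852, 0.523, -0.001, -0.0]
contact_force: [-0.6, -0.0, -0.5]
gripper_width: 62.2
grasp_force: 66.2
```

```bash
python3 go.py 664.5 178.2 84 153.2; python3 mark.py 665 178 169
```

```text
t 10.2 pos [664.4 177.  150.9] phi -26.9 tilt 0.06 j6 2.18 F [-0.6 -0.  -0.5] T [-0.03  0.03 -0.02] w 62.2
shift [ 1.2 -0.4 66.9] turn z -0.001
```

>>> {"op": "servo_tool", "data": {"rows": [[[60, 1, -0.3, 25, 0, 0, 0], [60, 1, -0.3, 45, 0, 0, 0], [60, 1, -0.3, 55, 0, 0, 0], [60, 1, -0.3, 61, 0, 0, 0], [60, 1, -0.3, 65, 0, 0, 0], [60, 1, -0.3, 68, 0, 0, 0], [60, 1, -0.3, 70, 0, 0, 0], [60, 1, -0.3, 70, 0, 0, 0]]]}}

```text
clock: 11.25
position: [665.2, 179.7, 83.3]
ee_rot: [0.851, 0.524, 0.001, 0.0]
contact_force: [-2.2, 1.2, 5.3]
gripper_width: 62.2
grasp_force: 66.9
```

```bash
python3 go.py
```

```text
t 11.25 pos [665.2 179.7  83.3] phi -26.7 tilt 0.1 j6 2.18 F [-2.2  1.2  5.3] T [0.14 0.67 0.05] w 62.2
```

>>> {"op": "servo_tool", "data": {"rows": [[[60, 0, 0, 0.7, 0, 0, 0.13], [60, 0, 0, 1.4, 0, 0, 0.26], [60, 0, 0, 2, 0, 0, 0.39], [60, 0, 0, 2.6, 0, 0, 0.52], [60, 0, 0, 3.2, 0, 0, 0.65], [60, 0, 0, 3.8, 0, 0, 0.78], [60, 0, 0, 3.8, 0, 0, 0.78]]]}}

```text
clock: 12.12
position: [665.5, 179.1, 79.6]
ee_rot: [0.987, 0.161, 0.001, 0.0]
contact_force: [-0.6, -2.1, 5.3]
gripper_width: 61.4
grasp_force: 66.9
```

```bash
python3 go.py
```

```text
t 12.12 pos [665.5 179.1  79.6] phi -71.5 tilt 0.12 j6 1.4 F [-0.6 -2.1  5.3] T [-0.32  0.42  0.08] w 61.4
```

It sinks 3.7 mm over 45°, so this is the right lid. Continuing home.

>>> {"op": "servo_tool", "data": {"rows": [[[60, 0, 0, 0.7, 0, 0, 0.13], [60, 0, 0, 1.4, 0, 0, 0.26], [60, 0, 0, 2, 0, 0, 0.39], [60, 0, 0, 2.6, 0, 0, 0.52], [60, 0, 0, 3, 0, 0, 0.6], [60, 0, 0, 3.2, 0, 0, 0.67], [60, 0, 0, 3.2, 0, 0, 0.67]]]}}

```text
clock: 13.0
position: [666.6, 179.6, 77.0]
ee_rot: [0.985, -0.172, 0.002, -0.001]
contact_force: [0.7, 0.3, 6.3]
gripper_width: 61.9
grasp_force: 67.0
```

```bash
python3 go.py
```

```text
t 13.0 pos [666.6 179.6  77. ] phi -109.8 tilt 0.28 j6 0.73 F [0.7 0.3 6.3] T [-0.24  0.01 -0.04] w 61.9
```

>>> {"op": "servo_tool", "data": {"rows": [[[60, -0.3, 0, 0.5, 0, 0, 0.1], [60, -0.3, 0, 0.5, 0, 0, 0.1], [60, -0.3, 0, 0.5, 0, 0, 0.1]]]}}

```text
clock: 13.38
position: [666.9, 179.6, 77.1]
ee_rot: [0.975, -0.221, 0.003, -0.001]
contact_force: [1.4, -1.6, 7.0]
gripper_width: 62.4
grasp_force: 67.1
```

```bash
python3 go.py
```

```text
t 13.38 pos [666.9 179.6  77.1] phi -115.5 tilt 0.36 j6 0.63 F [ 1.4 -1.6  7. ] T [-0.33 -0.13 -0.08] w 62.4
```

>>> {"op": "servo_tool", "data": {"rows": [[[60, -0.3, 0, -2, 0, 0, 0], [85, -0.3, 0, -2, 0, 0, 0], [85, -0.3, 0, -2, 0, 0, 0], [85, -0.3, 0, -2, 0, 0, 0], [85, -0.3, 0, -30, 0, 0, 0], [85, -0.3, 0, -80, 0, 0, 0], [85, -0.3, 0, -130, 0, 0, 0], [85, -0.3, 0, -130, 0, 0, 0]]]}}

```text
clock: 14.38
position: [666.7, 180.5, 209.7]
ee_rot: [0.975, -0.221, 0.005, -0.003]
contact_force: [0.3, -0.4, -0.7]
gripper_width: 84.9
grasp_force: 0.0
```

```bash
python3 go.py 363 -263.5 205 119.85; python3 go.py 363 -263.5 205 119.85 -124.6|tail -1;python3 go.py 363 -263.5 205 97.35|tail -1
```

```text
t 14.38 pos [666.7 180.5 209.7] phi -115.6 tilt 0.62 j6 0.63 F [ 0.3 -0.4 -0.7] T [ 0.    0.01 -0.  ] w 84.9
shift [-8.240e+01  5.316e+02 -1.000e-01] turn z -0.967
shift [-8.240e+01  5.316e+02 -1.000e-01] turn z 2.175
shift [-8.240e+01  5.316e+02 -1.000e-01] turn z -0.574
```

>>> {"op": "servo_tool", "data": {"rows": [[[85, -8, 53, 0, 0, 0, -0.1], [85, -16, 106, 0, 0, 0, -0.2], [85, -25, 159, 0, 0, 0, -0.3], [85, -33, 212, 0, 0, 0, -0.4], [85, -41, 265, 0, 0, 0, -0.5], [85, -49, 318, 0, 0, 0, -0.6], [85, -58, 372, 0, 0, 0, -0.7], [85, -66, 425, 0, 0, 0, -0.8], [85, -74, 478, 0, 0, 0, -0.9], [85, -82, 531, 0, 0, 0, -0.967]]]}}

```text
clock: 15.62
position: [359.2, -264.7, 203.1]
ee_rot: [0.966, 0.259, -0.0, -0.0]
contact_force: [0.4, -0.8, -0.1]
gripper_width: 85.1
grasp_force: 0.0
```

```bash
python3 go.py 363 -263.5 50 119.85
python3 - <<'E'
from h import *
im=arm.get_image("top");cv2.imwrite("pics/t1.png",im[:,:,::-1])
c=arm.camera_params("side");s=arm.get_image("side");cv2.imwrite("pics/s1.png",s[:,:,::-1])
E
python3 - <<'E'
from m import *
im=up(cv2.imread("pics/s1.png"));c=arm.camera_params("side");g=im.astype(int)
print(proj(c,[[663,178,94]]))
x,y=[int(k) for k in proj(c,[[663,178,80]])[0]*8]
cv2.imwrite("pics/homeL.png",cv2.resize(im[y-200:y+240,x-240:x+240],(600,550)))
E
```

```text
t 15.62 pos [ 359.2 -264.7  203.1] phi -60.0 tilt 0.06 j6 2.36 F [ 0.4 -0.8 -0.1] T [-0.1  -0.1   0.02] w 85.1
shift [  4.    0.9 153.1] turn z 0.002
[[309.73958853 162.28607509]]
```

View pics/homeL.png

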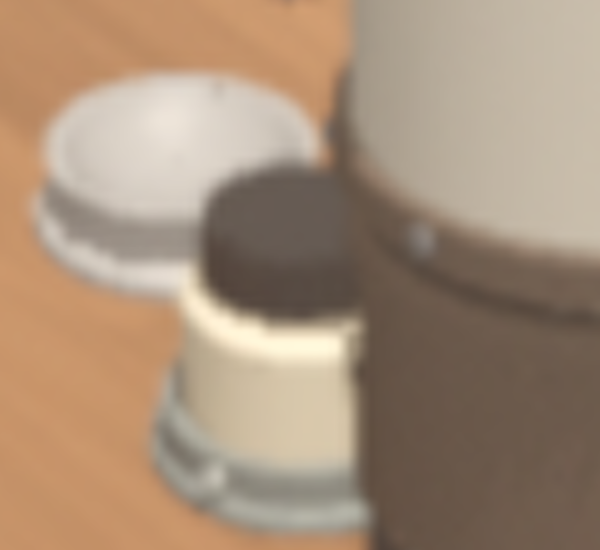

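The lid is down, level on the left pot, partly hidden by the arm. Now the second lid.

>>> {"op": "servo_tool", "data": {"rows": [[[85, 3.5, 0.8, 50, 0, 0, 0], [85, 3.5, 0.8, 100, 0, 0, 0], [85, 3.5, 0.8, 150, 0, 0, 0], [85, 3.5, 0.8, 163, 0, 0, 0], [85, 3.5, 0.8, 163, 0, 0, 0]]]}}

```text
clock: 16.35
position: [364.4, -262.7, 40.5]
ee_rot: [0.966, 0.258, -0.001, -0.0]
contact_force: [-0.5, -0.2, 1.0]
gripper_width: 84.9
grasp_force: 0.0
```

```bash
python3 go.py 362.5 -263.5 3 119.85
python3 - <<'E'
from h import *
b=arm.get_image("side")[260:360,270:390,::-1]
cv2.imwrite("pics/pre2.png",cv2.resize(b,None,fx=5,fy=5,interpolation=2))
E
```

```text
t 16.35 pos [ 364.4 -262.7   40.5] phi -60.2 tilt 0.09 j6 2.35 F [-0.5 -0.2  1. ] T [ 0.   -0.04 -0.05] w 84.9
shift [-2.  -0.2 37.5] turn z -0.0
```

View pics/pre2.png

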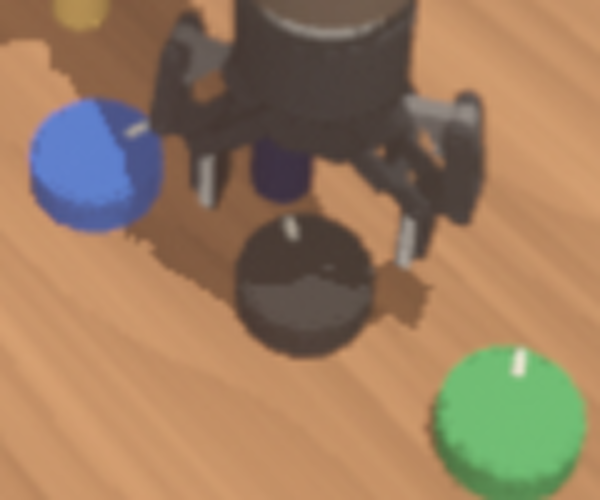

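The black lid is at (305,285) in the crop, between the fingers. The slug (280,165) and the blue and green lids are clear.

>>> {"op": "servo_tool", "data": {"rows": [[[85, -1.5, -0.2, 25, 0, 0, 0], [85, -1.5, -0.2, 36.5, 0, 0, 0], [85, -1.5, -0.2, 36.5, 0, 0, 0], [60, -1.5, -0.2, 36.5, 0, 0, 0], [60, -1.5, -0.2, 36.5, 0, 0, 0], [60, -1.5, -0.2, 36.5, 0, 0, 0], [60, -1.5, -0.2, 36.5, 0, 0, 0]]]}}

```text
clock: 17.27
position: [363.7, -263.6, 5.8]
ee_rot: [0.966, 0.258, 0.001, 0.001]
contact_force: [-1.9, 0.9, 8.4]
gripper_width: 62.1
grasp_force: 64.3
```

```bash
python3 go.py
```

```text
t 17.27 pos [ 363.7 -263.6    5.8] phi -60.2 tilt 0.13 j6 2.35 F [-1.9  0.9  8.4] T [0.39 0.37 0.04] w 62.1
```

>>> {"op": "servo_tool", "data": {"rows": [[[60, 0, 0, -20, 0, 0, 0], [60, 0, 0, -70, 0, 0, 0], [60, 0, 0, -130, 0, 0, 0], [60, 0, 0, -140, 0, 0, 0], [60, 0, 0, -140, 0, 0, 0]]]}}

```text
clock: 17.9
position: [362.9, -263.2, 145.0]
ee_rot: [0.966, 0.257, 0.001, 0.0]
contact_force: [-0.5, 0.1, -0.7]
gripper_width: 61.6
grasp_force: 66.3
```

```bash
python3 go.py 640.5 -169 142 114.3; python3 mark.py 363 -263.5 161
```

```text
t 17.9 pos [ 362.9 -263.2  145. ] phi -60.2 tilt 0.14 j6 2.35 F [-0.5  0.1 -0.7] T [-0.02 -0.02  0.02] w 61.6
shift [287.7  56.1   3.7] turn z 0.096
[329.6 265.9] area 490.0 ang 67.3 r 23.4
```

>>> {"op": "servo_tool", "data": {"rows": [[[60, 45, 9, 0, 0, 0, 0.02], [60, 100, 19, 0, 0, 0, 0.04], [60, 155, 30, 0, 0, 0, 0.06], [60, 210, 41, 0, 0, 0, 0.08], [60, 260, 51, 0, 0, 0, 0.1], [60, 287.7, 56, 0, 0, 0, 0.11], [60, 287.7, 56, 0, 0, 0, 0.11], [60, 287.7, 56, 0, 0, 0, 0.11]]]}}

```text
clock: 18.95
position: [638.9, -168.9, 141.8]
ee_rot: [0.979, 0.204, -0.002, -0.001]
contact_force: [-0.9, 0.5, -0.5]
gripper_width: 62.3
grasp_force: 66.3
```

```bash
python3 go.py 640.5 -169 84 113.8; python3 mark.py 640.5 -169.2 162
```

```text
t 18.95 pos [ 638.9 -168.9  141.8] phi -66.5 tilt 0.27 j6 2.0 F [-0.9  0.5 -0.5] T [-0.02  0.02 -0.  ] w 62.3
shift [ 1.7  0.8 57.8] turn z -0.005
[384.  195.3] area 257.0 ang 68.8 r 20.5
```

>>> {"op": "servo_tool", "data": {"rows": [[[60, 1.5, 0.4, 20, 0, 0, 0.04], [60, 1.5, 0.4, 38, 0, 0, 0.04], [60, 1.5, 0.4, 48, 0, 0, 0.04], [60, 1.5, 0.4, 54, 0, 0, 0.04], [60, 1.5, 0.4, 58, 0, 0, 0.04], [60, 1.5, 0.4, 60.5, 0, 0, 0.04], [60, 1.5, 0.4, 60.5, 0, 0, 0.04]]]}}

```text
clock: 19.88
position: [642.0, -168.7, 83.9]
ee_rot: [0.983, 0.184, 0.0, 0.0]
contact_force: [-0.0, -0.3, -1.4]
gripper_width: 62.4
grasp_force: 66.3
```

```bash
python3 go.py; python3 mark.py 640.5 -169.2 101
```

```text
t 19.88 pos [ 642.  -168.7   83.9] phi -68.8 tilt 0.02 j6 1.95 F [-0.  -0.3 -1.4] T [0.02 0.03 0.01] w 62.4
[382.3 211.5] area 141.0 ang 56.0 r 24.8
```

>>> {"op": "servo_tool", "data": {"rows": [[[60, -0.6, -0.4, 1.5, 0, 0, 0], [60, -0.6, -0.4, 2.5, 0, 0, 0], [60, -0.6, -0.4, 2.5, 0, 0, 0]]]}}

```text
clock: 20.3
position: [641.5, -168.5, 82.4]
ee_rot: [0.983, 0.184, 0.001, 0.0]
contact_force: [-2.4, 1.0, 5.7]
gripper_width: 62.1
grasp_force: 66.8
```

```bash
python3 go.py
```

```text
t 20.3 pos [ 641.5 -168.5   82.4] phi -68.8 tilt 0.07 j6 1.95 F [-2.4  1.   5.7] T [ 0.23  0.41 -0.04] w 62.1
```

>>> {"op": "servo_tool", "data": {"rows": [[[60, 0, 0, 0.7, 0, 0, 0.13], [60, 0, 0, 1.4, 0, 0, 0.26], [60, 0, 0, 2, 0, 0, 0.39], [60, 0, 0, 2.6, 0, 0, 0.52], [60, 0, 0, 3.2, 0, 0, 0.65], [60, 0, 0, 3.8, 0, 0, 0.78], [60, 0, 0, 3.8, 0, 0, 0.78]]]}}

```text
clock: 21.18
position: [642.4, -169.6, 79.0]
ee_rot: [0.979, -0.203, 0.002, 0.001]
contact_force: [-0.8, -2.6, 5.9]
gripper_width: 62.6
grasp_force: 66.9
```

```bash
python3 go.py
```

```text
t 21.18 pos [ 642.4 -169.6   79. ] phi -113.4 tilt 0.21 j6 1.18 F [-0.8 -2.6  5.9] T [-0.92 -0.02 -0.06] w 62.6
```

It sinks properly. Continuing home.

>>> {"op": "servo_tool", "data": {"rows": [[[60, -0.5, -0.3, 0.7, 0, 0, 0.13], [60, -0.5, -0.3, 1.4, 0, 0, 0.26], [60, -0.5, -0.3, 2, 0, 0, 0.39], [60, -0.5, -0.3, 2.6, 0, 0, 0.52], [60, -0.5, -0.3, 3, 0, 0, 0.6], [60, -0.5, -0.3, 3.2, 0, 0, 0.7], [60, -0.5, -0.3, 3.2, 0, 0, 0.7]]]}}

```text
clock: 22.05
position: [641.3, -170.9, 76.9]
ee_rot: [0.85, -0.526, 0.002, 0.001]
contact_force: [-2.1, -7.9, 9.7]
gripper_width: 62.4
grasp_force: 67.4
```

```bash
python3 go.py
```

```text
t 22.05 pos [ 641.3 -170.9   76.9] phi -153.5 tilt 0.24 j6 0.48 F [-2.1 -7.9  9.7] T [-2.1   0.85  0.05] w 62.4
```

>>> {"op": "servo_tool", "data": {"rows": [[[60, 1.3, 0.7, -1.5, 0, 0, 0.03], [60, 1.3, 0.7, -2, 0, 0, 0.03], [85, 1.3, 0.7, -2, 0, 0, 0.03], [85, 1.3, 0.7, -2, 0, 0, 0.03], [85, 1.3, 0.7, -2, 0, 0, 0.03], [85, 1.3, 0.7, -30, 0, 0, 0.03], [85, 1.3, 0.7, -80, 0, 0, 0.03], [85, 1.3, 0.7, -130, 0, 0, 0.03], [85, 1.3, 0.7, -150, 0, 0, 0.03]]]}}

```text
clock: 23.18
position: [642.2, -169.4, 228.3]
ee_rot: [0.842, -0.539, 0.003, -0.001]
contact_force: [0.4, -0.0, -0.8]
gripper_width: 85.1
grasp_force: 0.0
```

```bash
python3 go.py 450 0 226 26.5
```

```text
t 23.18 pos [ 642.2 -169.4  228.3] phi -155.3 tilt 0.36 j6 0.45 F [ 0.4 -0.  -0.8] T [-0.    0.03 -0.  ] w 85.1
shift [-234.3  103.6    1. ] turn z -0.031
```

>>> {"op": "servo_tool", "data": {"rows": [[[85, -55, 3, 0, 0, 0, 0], [85, -110, 6, 0, 0, 0, 0], [85, -170, 9, 0, 0, 0, 0], [85, -230, 12, 0, 0, 0, 0], [85, -290, 15, 0, 0, 0, 0], [85, -350, 18, 0, 0, 0, 0], [85, -410, 21, 0, 0, 0, 0], [85, -470, 24, 0, 0, 0, 0], [85, -530, 27, 0, 0, 0, 0], [85, -590, 30, 0, 0, 0, 0]]]}}

```text
clock: 24.42
position: [365.5, 355.8, 224.4]
ee_rot: [0.842, -0.539, -0.0, -0.0]
contact_force: [0.4, 0.5, -0.5]
gripper_width: 85.3
grasp_force: 0.0
```

Run:
```python
from m import *
t=arm.get_image("top")[:,:,::-1].copy();s=arm.get_image("side")[:,:,::-1].copy();c=arm.camera_params("side");ct=arm.camera_params("top")
R=[]
a=np.linspace(0,6.28,120)
for (x,y) in((664.3,178.5),(640.3,-169)):
    row=[]
    for im,cc in((s,c),(t,ct)):
        u,v=proj(cc,[[x,y,80]])[0].astype(int);b=cv2.resize(im[v-24:v+24,u-32:u+32],(400,300),interpolation=2)
        for z in(71,94):
            for p in proj(cc,np.c_[x+32*np.cos(a),y+32*np.sin(a),0*a+z]): cv2.circle(b,tuple(int(k) for k in (p-[u-32,v-24]+.5)*6.25),0,(0,255,0),-1)
        row.append(b)
    R.append(np.hstack(row))
cv2.imwrite("pics/fin.png",np.vstack(R))
```

```text
(no output)
```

View pics/fin.png

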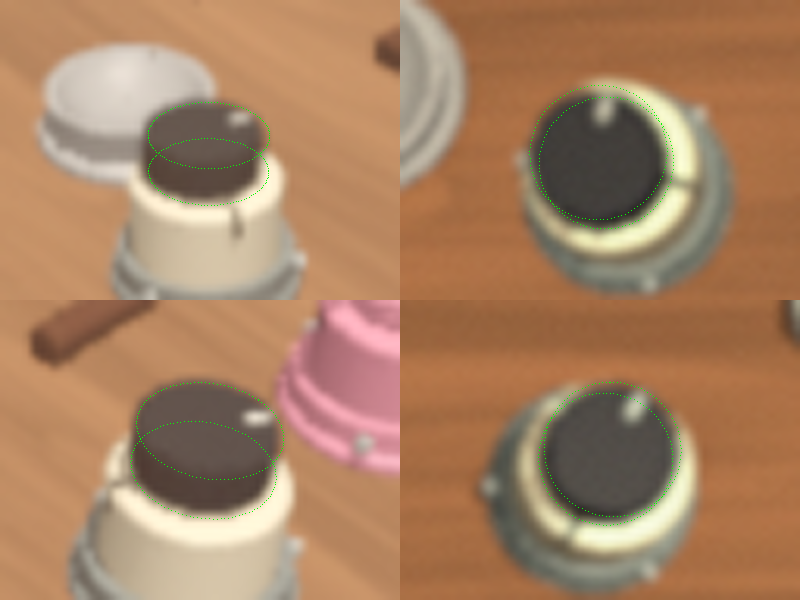

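Both lids sit level at the home overlay, with TCP heights putting the lid feet at about 71 mm. Handing in.

```bash
python3 -c "
from bench import arm
print(arm.job_done())"
```

```text
the job is handed in; nothing more can be done
None
```

Job handed in, with no verdict returned: the lid that lay by the ball plug bound on the right-hand pot, so it is on the left-hand pot and the lid by the slug is on the right-hand one; both read level and about 71 mm up (home), and the arm touched nothing else that I saw.

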